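# Bowl off the pin tumbler, then hold the magnet wand over the castings

### The arm

A 6-joint arm with a two-finger parallel gripper is mounted at the origin on the work surface. World frame = base frame: x ahead of the robot, y to its left, z up, the work surface at z = 0. Lengths are in m, angles in rad, forces in N, time in s.
With the tool pointing down it reaches from about 0.3 to 0.875 m from the base axis. Payload 6.4 kg.
Tool frame: the origin (TCP) lies between the finger pads; the fingertips stand 19 mm ahead of it and the grasp point (between the pads) is the TCP (ctrl.tips_ahead is the z of the fingertips in the tool frame, in m); z points along the fingers, y is the line along which they close (so a half turn about z gives the same grasp; the last joint's range is limited). The gripper opens to 85 mm and grips with 20 to 120 N. Pads are 22 mm wide; open, the fingers measure 114 mm over their backs; the gripper's body (76 mm by 85 mm) begins 54 mm behind the grasp point. The pads swing forward as they close: fully open they stand 13 mm farther back than shut.
Start: joints at [-1.502, 0.181, 1.607, -0, 1.354, -0.206], TCP at [0.156, -0.553, 0.25] pointing down, gripper open.
Joint ranges: [-2.99, 2.99], [-0.89, 2.07], [0.3, 2.58], [-1.14, 4.28], [0, 2.63], [-3.12, 3.12]. Speed limits (rad/s): [2.57, 2.57, 3.01, 3.14, 3.14, 3.14].

### API

Orientations are given as a unit quaternion [w, x, y, z].
In Python, from bench import readout, vision, ctrl gives the robot as it stands.
- The arm moves only by the tool play_rows, never from a script. Its arguments are lists of equal length, an entry for each row: "xyz": the shift along the tool's x, y, z in mm, a list of three; "rot": the turn, a rotation vector about the tool's x, y, z in rad, a list of three; "grip": the opening, from 0 (shut) to 1 (fully open). In form: {"xyz": [[x, y, z], ...], "rot": [[rx, ry, rz], ...], "grip": [grip, ...]}. A call has exactly 10 rows; each row is the pose to reach, as a shift and turn from the pose commanded when the call began, along the tool's axes at that moment; what a row does not reach only later rows make up. A row lasts 1/8 s, in which the tool goes at most 62.5 mm and 10.7 degrees, less where a joint would pass 70% of its speed; a pose out of reach is approached as far as the arm can. A call with a gripper value outside its range is refused whole. The fingers move at their own pace and stop on an object; the grip force is fixed at half the most. Time passes only in rows, so rows that repeat a pose let the fingers close, or fill a call up. It gives the time, the measured TCP pose, the force, the opening and the grip force at its end, in the units of the state.
- readout.get_obs(): the state, without advancing time (a new reading comes with each control period).
- vision.camera(name): name is "scene" or "side" or "wrist"; returns a dict with "color" (400x640x3 uint8, red, green, blue), "depth" (400x640 float32, m along the optical axis (not along the pixel's ray), 0 where there is no reading), "camera_matrix" (3x3 intrinsics, pixels), "extrinsics" (4x4, takes a point from camera to world coordinates); the wrist camera has in their place "hand_eye" (4x4, takes a point from camera to tool coordinates, whose origin is the TCP and whose axes are the flange's). Camera axes: x right, y down, z forward; pixel columns grow to the right and rows downward; lengths in m; the calibration is good to about 2 mm. A picture is of the moment at which its call begins: read the wrist's pose just before it.
- ctrl.hand_in(): hands the job in; it is judged then, once.
The state is a dict: "time_s": time; "q": joint angles; "dq": joint speeds; "joint_efforts": joint torques, N m; "eef_pos": TCP position; "eef_rot": TCP orientation; "wrist_force": force on the tool from outside, world axes, zero at the start; "torque": the same for the moment, N m; "opening": opening from 0.0 (shut) to 1.0 (fully open); "grasp_force": force on a finger pad.
Only numpy, scipy, OpenCV 4.12 (cv2) and the standard library are available. Lean on these libraries where they do the work, as an engineer would, in place of code of your own. Each camera call takes 0.05 s, during which the arm holds its last target. There are 200 camera calls.

### The job

Lift the blue tumbling bowl by its handle off the magnetic tumbler, keep it level so the castings stay in it, and set it down gently on the wooden board beside. Then take the magnet wand by its red handle, carry it over the things in between without disturbing them, lower it into the bowl and finish while holding it there: upright, over the middle of the bowl, its magnet about a finger's breadth (some 25 mm) above the bowl's floor to draw the pins, touching neither bowl nor castings.

Things in the scene. Friction and masses are not known exactly. Their poses are not given: they have to be found in the camera images.
- tub_handle (a point): grip point of the bowl's black D-shaped handle, 108 mm from the bowl's axis, 68 mm above its underside. The handle stands straight out from the wall like a mug's, 15 mm thick: top bar 16 mm deep (upper face 82 mm above the underside), ending 125 mm from the axis in an upright bar. The point's -x points out along the handle, z up; pinch across the 15 mm, along the point's y
- tub_floor (a point): centre of the bowl's inner floor, on its axis, 5 mm above its underside; inner radius 62 mm here, the rim is 80 mm higher. -x towards the handle, z up. On the floor lie the castings and a few thin steel pins under 2 mm high
- tub: the bowl: blue plastic tub, about 300 g, 85 mm high, 132 mm across at the foot and 142 mm at the rim, wall 3 mm, open on top. It starts on the tumbler's seat inside a locating ring 6 mm high. Origin on its axis at the underside, -x towards the handle, z up
- tumbler: the magnetic pin tumbler's grey drive base, fixed: 200 mm deep, 190 mm wide, 122 mm high at the round black seat for the bowl, with a console 75 mm deep and 81 mm high (dials to 97 mm) along its front. Origin on the bench right under the seat's centre; -x towards the console
- board: flat wooden board, fixed, beside the tumbler: 220 mm along its x, 190 mm along its y, 12 mm thick; origin at the centre of its underside, on the bench
- wand_face (a point): centre of the magnet wand's flat lower face, on its axis, z up along the wand. Wand, 220 g, 154 mm high: steel magnet head 44 mm across and 32 mm high, thin stem, red handle 25 mm across from 74 to 134 mm above the face, small black release button 16 mm across at the very top. It starts standing upright on the bench on this face
- wand_grip (a point): middle of the wand's round red handle, on its axis, 105 mm above the face, z up
- wand: the wand as a whole; origin at the centre of its lower face, z up
- band_ring: silver-coloured ring, 25 mm outside, 6 mm high, lying loose in the bowl; origin at the centre of its underside
- gold_ring: gold-coloured ring, 23 mm outside, 5 mm high, lying loose in the bowl; origin at the centre of its underside
- medallion: gold-coloured disc, 26 mm across, 4 mm thick, lying loose in the bowl; origin at the centre of its underside
- beaker: bystander: glass beaker, 60 mm across, 85 mm high, origin under its centre, standing in the row between the wand and the rest
- compound_bottle: bystander: green bottle, 52 mm across, 145 mm high, origin under its centre, in the same row: the tallest thing there
- pin_jar: bystander: clear jar with a steel cap, 60 mm across, 70 mm high, origin under its centre, in the same row
- brush: bystander: brush lying on the bench near the robot on the right, handle to its -x, under 250 mm long, under 40 mm high
- pliers: bystander: small pliers with red handles lying near the robot on the left, 150 mm long, 12 mm high

How it is judged:
On the way, in this order (a step that is already met when the one before it is completed fails the run):
1. the bowl is lifted clear of the tumbler by its handle (z of tub_floor in the frame of tumbler above 0.145 m and contact force between the fingers and tub above 1 N and contact force between tub and tumbler below 0.05 N), for 0.1 s.
2. the bowl stands upright on the board, released, with all castings in it (z of tub_floor in the frame of board between 0.013 and 0.021 m and x of tub_floor in the frame of board between -0.06 and 0.06 m and y of tub_floor in the frame of board between -0.05 and 0.05 m and angle between tub_floor's own z axis and vertical below 0.06 rad and contact force between each of the arm, the fingers and tub below 0.1 N and linear speed of tub below 0.02 m/s and horizontal distance between each of band_ring, gold_ring, medallion and tub_floor below 0.068 m and z of band_ring in the frame of tub_floor between -0.005 and 0.05 m and z of gold_ring in the frame of tub_floor between -0.005 and 0.05 m and z of medallion in the frame of tub_floor between -0.005 and 0.05 m), for 0.2 s.
3. the wand is lifted off the bench in the fingers (height (world z) of wand_face above 0.03 m and contact force between the fingers and wand above 2 N), for 0.1 s.
At the end, for the whole second after the job is handed in: Bowl upright, still, released on the board (axis within 60 mm (x), 50 mm (y) of its centre), castings inside; wand held still in the fingers, within 0.15 rad of upright, face within 20 mm of the bowl's axis and 12 to 45 mm above its floor, touching neither bowl nor casting (all of step 2 and z of wand_face in the frame of tub_floor between 0.012 and 0.045 m and horizontal distance between wand_face and tub_floor below 0.02 m and angle between wand_grip's own z axis and vertical below 0.15 rad and contact force between the fingers and wand above 2 N and contact force between wand and tub below 0.05 N and linear speed of wand below 0.03 m/s and angular speed of wand below 0.3 rad/s and contact force between wand and band_ring below 0.02 N and contact force between wand and gold_ring below 0.02 N and contact force between wand and medallion below 0.02 N); the arm keeps its last pose, push and grip.
It fails at once if the beaker, bottle, jar, brush or pliers is disturbed (moved more than 25 mm) (distance of any of beaker, compound_bottle, pin_jar, brush, pliers from where it was at the start of the episode above 0.025 m).
It fails at once if the bowl is tipped more than 0.45 rad (25 degrees) (angle between tub_floor's own z axis and vertical above 0.45 rad).
It fails at once if the bowl is dropped: it moves faster than 0.4 m/s out of the fingers (contact force between the fingers and tub below 0.1 N and linear speed of tub above 0.4 m/s).
It fails at once if the wand knocks against the bowl or a casting (more than 4 N) (contact force between wand and tub above 4 N or contact force between wand and band_ring above 4 N or contact force between wand and gold_ring above 4 N or contact force between wand and medallion above 4 N).
It also fails if it takes over 64 s, if anything falls off the work surface, if the arm or the gripper's body presses on something with over 40 N, if the wrist force passes 120 N, or if a joint passes its speed limit or range.

## Working session

There is one attempt and no reset: what is moved stays moved. The work goes in short steps, Python scripts to look and compute and a tool call to move; the robot and the scene stay as the last step left them, time stands still between calls to the robot, and variables do not carry over. Pictures are saved under pics/ and viewed, at most 10 in all, crops included, and the job is handed in when it is done.

Besides the shell and the picture viewer there is one more tool, called after "Request:" in YAML: its name, and indented under it one key for each argument. play_rows: Moves the arm, as the interface text tells. Its arguments: {"type":"object","properties":{"xyz":{"type":"array","items":{"type":"array","items":{"type":"number"}}},"rot":{"type":"array","items":{"type":"array","items":{"type":"number"}}},"grip":{"type":"array","items":{"type":"number"}}},"required":["xyz","rot","grip"]}

```bash
mkdir -p pics; cat > h.py <<'E'
import numpy as np, cv2
from scipy.spatial.transform import Rotation as R
from bench import readout, vision, ctrl
def toolT():
    o=readout.get_obs(); q=o["eef_rot"]; T=np.eye(4)
    T[:3,:3]=R.from_quat([q[1],q[2],q[3],q[0]]).as_matrix(); T[:3,3]=o["eef_pos"]; return T
def cam(n):
    T=toolT(); c=vision.camera(n)
    E=T@np.array(c["hand_eye"]) if n=="wrist" else np.array(c["extrinsics"])
    K=np.array(c["camera_matrix"]); d=c["depth"]
    v,u=np.mgrid[:d.shape[0],:d.shape[1]]
    P=np.stack([(u-K[0,2])/K[0,0]*d,(v-K[1,2])/K[1,1]*d,d],-1)@E[:3,:3].T+E[:3,3]
    P[d==0]=np.nan
    return c["color"],P,K,E
def save(n,im): cv2.imwrite("pics/"+n+".png",cv2.cvtColor(im,cv2.COLOR_RGB2BGR))
E
python3 - <<'E'
from h import *
a,P,K,E=cam("scene"); np.savez("scene.npz",a=a,P=P); save("scene",a); print(E.round(2))
a,P,K,E=cam("side"); np.savez("side.npz",a=a,P=P); save("side",a); print(E.round(2))
o=readout.get_obs();print(o); print(ctrl.tips_ahead)
E
```

```text
[[ 0.19  0.83 -0.52  1.01]
 [ 0.98 -0.16  0.09 -0.07]
 [-0.01 -0.53 -0.85  0.96]
 [ 0.    0.    0.    1.  ]]
[[-0.81 -0.38  0.44  0.06]
 [-0.58  0.54 -0.61  0.65]
 [-0.01 -0.75 -0.66  0.81]
 [ 0.    0.    0.    1.  ]]
{'time_s': 0.1, 'q': array([-1.50230583e+00,  1.81491762e-01,  1.60787408e+00,  9.47264067e-06,
        1.35376784e+00, -2.06337461e-01]), 'dq': array([-1.59723366e-04, -1.69400465e-06, -2.39820868e-03,  5.73851787e-04,
       -1.75623718e-03,  1.25201207e-03]), 'joint_efforts': array([ 7.08647294e-04, -4.45875800e+01, -3.52238667e+01, -2.63011325e-04,
        4.12876136e-03,  2.51449387e-05]), 'eef_pos': array([ 0.15601222, -0.5529712 ,  0.24947653]), 'eef_rot': array([-7.68364491e-04,  9.90573392e-01,  1.36980878e-01,  5.76778069e-05]), 'wrist_force': array([-0.7703516 ,  1.30042244,  0.19240302]), 'torque': array([ 0.04139157,  0.00747336, -0.02704135]), 'grasp_force': 0.0, 'opening': 1.0018653776278208}
0.019
```

View pics/scene.png

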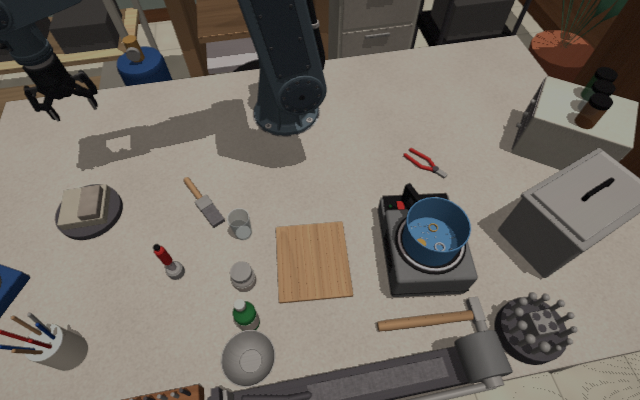

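View pics/side.png

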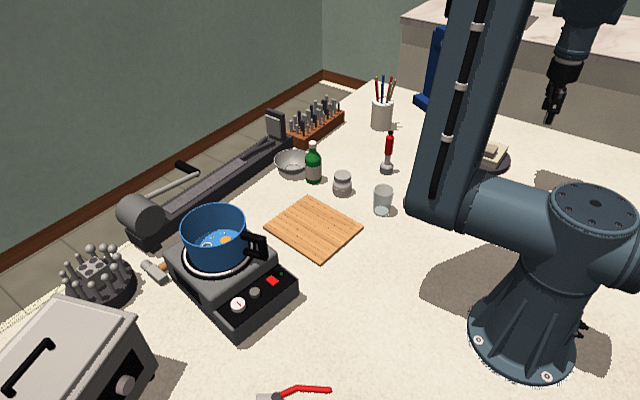

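The scene view shows the bowl at about (437,230) with its handle at (411,195), the board at (313,262), the wand at (165,262) and the row of bystanders at x≈242. Next I'll measure these from the depth image.

```bash
python3 - <<'E'
from h import *
def circ(p):
    A=np.c_[2*p,np.ones(len(p))];s=np.linalg.lstsq(A,(p**2).sum(1),rcond=None)[0];return s[:2],np.sqrt(s[2]+s[:2]@s[:2])
for n in("scene","side"):
    z=np.load(n+".npz");a=z["a"];P=z["P"];h=cv2.cvtColor(a,cv2.COLOR_RGB2HSV);H,S,V=[h[...,i].astype(int) for i in range(3)]
    Z=P[...,2];X=P[...,0];Y=P[...,1];print(n)
    ok=np.isfinite(Z)&(X>.2)&(X<.9)&(abs(Y)<.6)
    blue=ok&(H>95)&(H<115)&(S>120)&(Z>.1)&(Z<.25)&(Y>0)
    zt=np.percentile(Z[blue],99);print("blue top",zt)
    r=blue&(Z>zt-.005);c,rad=circ(P[r][:,:2]);print("rim",c,rad,r.sum())
    d=np.hypot(X-c[0],Y-c[1])
    hd=ok&(V<70)&(d>.076)&(d<.135)&(Z>.17)&(Z<.23);q=P[hd]
    if len(q):print("handle",q.mean(0),np.percentile(Z[hd],98),hd.sum());qq=q[:,:2]-c;print("ang",np.degrees(np.arctan2(*qq.mean(0)[::-1])))
    b=ok&(abs(Z-.012)<.006)&(S>70)&(H>5)&(H<25)&(abs(Y)<.2)
    m=cv2.morphologyEx(b.astype(np.uint8),cv2.MORPH_OPEN,np.ones((5,5)))
    k,l,st,_=cv2.connectedComponentsWithStats(m);i=1+np.argmax(st[1:,4])
    print("board",cv2.minAreaRect((P[l==i][:,:2]*1000).astype(np.float32)),np.median(Z[l==i]))
    w=ok&((H<8)|(H>172))&(S>150)&(Z>.06)&(Z<.16)&(Y<-.1)
    print("wand red",P[w].mean(0),w.sum(),np.percentile(P[w],[2,98],axis=0).round(3).tolist())
    ob=ok&(Z>.02)&(Z<.17)&(Y<.0)&(X>.3)
    m=ob.astype(np.uint8);k,l,st,ce=cv2.connectedComponentsWithStats(m)
    for i in range(1,k):
        if st[i,4]>40:
            p=P[l==i];print(ce[i].round(),st[i,4],np.percentile(p,[3,50,97],axis=0).round(3).tolist())
E
```

```text
scene
blue top 0.2079083813560832
rim [0.63259605 0.26449072] 0.06900904513922919 240
handle [0.53640159 0.23565918 0.19804014] 0.20687127162970337 169
ang -163.3154004130587
board ((575.2967529296875, -13.630325317382812), (188.7586669921875, 221.36651611328125), 84.50679779052734) 0.012329800296708826
wand red [ 0.56880912 -0.39894717  0.11764654] 197 [[0.537, -0.599, 0.076], [0.72, -0.362, 0.152]]
[ 98. 212.] 738 [[0.302, -0.598, 0.02], [0.341, -0.571, 0.052], [0.373, -0.543, 0.078]]
[203. 202.] 91 [[0.321, -0.312, 0.02], [0.341, -0.292, 0.021], [0.358, -0.27, 0.024]]
[239. 222.] 533 [[0.426, -0.215, 0.022], [0.444, -0.19, 0.061], [0.481, -0.164, 0.086]]
[168. 261.] 457 [[0.528, -0.388, 0.024], [0.546, -0.369, 0.079], [0.558, -0.355, 0.155]]
[242. 275.] 565 [[0.578, -0.221, 0.024], [0.61, -0.195, 0.069], [0.628, -0.171, 0.073]]
[245. 341.] 1796 [[0.704, -0.257, 0.021], [0.756, -0.198, 0.042], [0.853, -0.148, 0.145]]
[ 65. 345.] 947 [[0.674, -0.599, 0.025], [0.706, -0.588, 0.084], [0.732, -0.581, 0.145]]
[ 42. 344.] 50 [[0.713, -0.6, 0.124], [0.719, -0.596, 0.147], [0.722, -0.592, 
[... 335 characters left out ...]
252
ang -166.84306336636476
board ((572.0723266601562, -11.209976196289062), (190.22068786621094, 219.21669006347656), 84.7493667602539) 0.012218514717845685
wand red [ 0.55223526 -0.38834993  0.11320814] 145 [[0.525, -0.598, 0.077], [0.715, -0.358, 0.154]]
[379. 112.] 405 [[0.664, -0.599, 0.024], [0.69, -0.588, 0.074], [0.725, -0.579, 0.143]]
[291. 144.] 3771 [[0.686, -0.532, 0.023], [0.865, -0.23, 0.058], [0.897, -0.022, 0.145]]
[388. 151.] 312 [[0.518, -0.38, 0.023], [0.533, -0.365, 0.085], [0.549, -0.354, 0.153]]
[342. 181.] 394 [[0.568, -0.217, 0.022], [0.588, -0.182, 0.057], [0.617, -0.167, 0.072]]
[382. 196.] 519 [[0.424, -0.215, 0.024], [0.449, -0.175, 0.064], [0.477, -0.159, 0.086]]
```

Request:
play_rows:
  xyz:
    - [30,-35,-20]
    - [60,-70,-40]
    - [90,-105,-60]
    - [125,-145,-70]
    - [160,-185,-70]
    - [195,-225,-70]
    - [230,-265,-70]
    - [265,-305,-70]
    - [300,-345,-70]
    - [335,-385,-70]
  rot:
    - [0,0,0]
    - [0,0,0]
    - [0,0,0]
    - [0,0,0]
    - [0,0,0]
    - [0,0,0]
    - [0,0,0]
    - [0,0,0]
    - [0,0,0]
    - [0,0,0]
  grip: [1,1,1,1,1,1,1,1,1,1]

```text
time_s: 1.35
eef_pos: [0.3743, -0.0903, 0.3202]
eef_rot: [0.0, 0.991, 0.137, 0.0]
wrist_force: [0.7, -0.9, 0.6]
opening: 1.003
grasp_force: 0.0
```

Request:
play_rows:
  xyz:
    - [35,-40,0]
    - [70,-80,0]
    - [105,-120,0]
    - [140,-160,0]
    - [175,-200,0]
    - [200,-235,0]
    - [220,-260,0]
    - [236,-276,0]
    - [236,-276,0]
    - [236,-276,0]
  rot:
    - [0,0,0]
    - [0,0,0]
    - [0,0,0]
    - [0,0,0]
    - [0,0,0]
    - [0,0,0]
    - [0,0,0]
    - [0,0,0]
    - [0,0,0]
    - [0,0,0]
  grip: [1,1,1,1,1,1,1,1,1,1]

```text
time_s: 2.6
eef_pos: [0.5258, 0.2372, 0.3198]
eef_rot: [0.0, 0.991, 0.137, -0.001]
wrist_force: [0.1, -0.1, 0.8]
opening: 1.001
grasp_force: 0.0
```

```bash
python3 - <<'E'
from h import *
T=toolT();print(T.round(4))
a,P,K,E=cam("wrist");np.savez("w1.npz",a=a,P=P,K=K,E=E);save("w1",a);print(E.round(3))
E
```

```text
[[ 9.625e-01  2.713e-01 -1.100e-03  5.258e-01]
 [ 2.713e-01 -9.625e-01 -6.000e-04  2.372e-01]
 [-1.200e-03  3.000e-04 -1.000e+00  3.198e-01]
 [ 0.000e+00  0.000e+00  0.000e+00  1.000e+00]]
[[ 0.272 -0.912 -0.306  0.605]
 [-0.962 -0.257 -0.088  0.26 ]
 [ 0.002  0.318 -0.948  0.443]
 [ 0.     0.     0.     1.   ]]
```

View pics/w1.png

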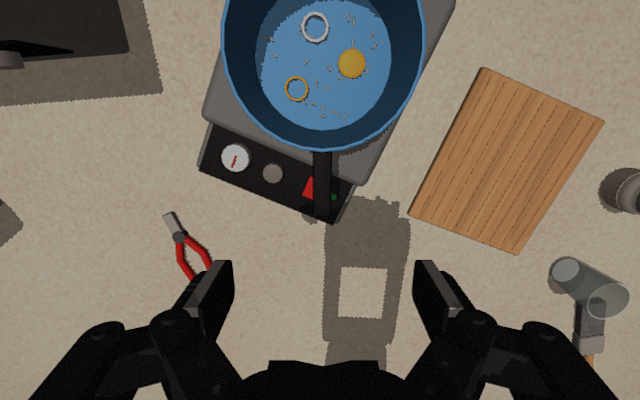

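The wrist view shows the handle at about (322,152–215), pointing down towards the gripper and centred between the fingers. The castings are in the bowl at (315,27), (351,63) and (297,88).

```bash
python3 - <<'E'
from h import *
z=np.load("w1.npz");a=z["a"];P=z["P"];h=cv2.cvtColor(a,cv2.COLOR_RGB2HSV);V=h[...,2];S=h[...,1]
m=np.zeros(V.shape,bool);m[145:235,300:345]=1
m&=(P[...,2]>.19)&(P[...,2]<.215)&(V<70)
q=P[m];print(m.sum(),np.median(q[:,2]),q.mean(0));
vx,vy,x0,y0=cv2.fitLine((q[:,:2]*1000).astype(np.float32),cv2.DIST_HUBER,0,.01,.01).ravel();print("dir",np.degrees(np.arctan2(vy,vx)),x0,y0)
d=np.array([vx,vy]);d*=np.sign(d[0]);s=(q[:,:2]*1000-[x0,y0])@d;n=(q[:,:2]*1000-[x0,y0])@[-d[1],d[0]];print("ext",np.percentile(s,[1,99]),np.percentile(n,[2,98]))
e=np.array([x0,y0])+d*np.percentile(s,1);g=e+17*d;print("outer end",e,"grip",g,"axis",e+125*d)
T=toolT();print("shift tool mm",(T[:3,:3].T@(np.r_[g/1000,.190]-T[:3,3]))*1000)
E
```

```text
1261 0.2035732962667401 [0.54123273 0.24235927 0.20339148]
dir 14.837271 540.70844 242.23457
ext [-28.53873434  29.0725493 ] [-7.24072215  7.63629042]
outer end [513.12126653 234.92652732] grip [529.55443685 239.27979595] axis [633.95339696 266.93585807]
shift tool mm [  4.25481461  -1.26889184 130.06054662]
```

Request:
play_rows:
  xyz:
    - [4,-1,20]
    - [4,-1,40]
    - [4,-1,60]
    - [4,-1,80]
    - [4,-1,100]
    - [4,-1,115]
    - [4,-1,124]
    - [4,-1,130]
    - [4,-1,130]
    - [4,-1,130]
  rot:
    - [0,0,0.015]
    - [0,0,0.015]
    - [0,0,0.015]
    - [0,0,0.015]
    - [0,0,0.015]
    - [0,0,0.015]
    - [0,0,0.015]
    - [0,0,0.015]
    - [0,0,0.015]
    - [0,0,0.015]
  grip: [1,1,1,1,1,1,1,1,1,1]

```text
time_s: 3.9
eef_pos: [0.5302, 0.2399, 0.191]
eef_rot: [-0.0, 0.992, 0.13, 0.001]
wrist_force: [-0.2, 0.5, -0.1]
opening: 0.999
grasp_force: 0.0
```

Request:
play_rows:
  xyz:
    - [0,0,0]
    - [0,0,0]
    - [0,0,0]
    - [0,0,0]
    - [0,0,0]
    - [0,0,0]
    - [0,0,0]
    - [0,0,0]
    - [0,0,0]
    - [0,0,0]
  rot:
    - [0,0,0]
    - [0,0,0]
    - [0,0,0]
    - [0,0,0]
    - [0,0,0]
    - [0,0,0]
    - [0,0,0]
    - [0,0,0]
    - [0,0,0]
    - [0,0,0]
  grip: [0.7,0.5,0.3,0.1,0,0,0,0,0,0]

```text
time_s: 5.15
eef_pos: [0.5299, 0.2398, 0.1905]
eef_rot: [-0.0, 0.992, 0.13, 0.0]
wrist_force: [-1.3, -0.3, 4.8]
opening: 0.171
grasp_force: 58.8
```

Request:
play_rows:
  xyz:
    - [0,0,-2]
    - [0,0,-4]
    - [0,0,-6]
    - [0,0,-9]
    - [0,0,-12]
    - [0,0,-15]
    - [0,0,-18]
    - [0,0,-21]
    - [0,0,-24]
    - [0,0,-24]
  rot:
    - [0,0,0]
    - [0,0,0]
    - [0,0,0]
    - [0,0,0]
    - [0,0,0]
    - [0,0,0]
    - [0,0,0]
    - [0,0,0]
    - [0,0,0]
    - [0,0,0]
  grip: [0,0,0,0,0,0,0,0,0,0]

```text
time_s: 6.4
eef_pos: [0.53, 0.2398, 0.2147]
eef_rot: [-0.0, 0.992, 0.13, 0.0]
wrist_force: [0.5, -0.4, -3.0]
opening: 0.168
grasp_force: 58.4
```

```bash
cat > tilt.py <<'E'
from h import *
def tilt(n):
    a,P,K,E=cam(n);h=cv2.cvtColor(a,cv2.COLOR_RGB2HSV);H,S=h[...,0],h[...,1]
    b=(H>95)&(H<115)&(S>100)&(P[...,2]>.05)&(P[...,0]>.3)&(P[...,0]<.85)&(P[...,1]>-.2)&(P[...,1]<.45)
    # rim: per azimuth highest point
    q=P[b];c=q[:,:2].mean(0)
    for _ in range(3):
        az=np.arctan2(*(q[:,:2]-c).T[::-1]);k=np.digitize(az,np.linspace(-np.pi,np.pi,41))
        r=np.array([q[k==i][np.argmax(q[k==i][:,2])] for i in np.unique(k) if (k==i).sum()>5])
        A=np.c_[2*r[:,:2],np.ones(len(r))];c=np.linalg.lstsq(A,(r[:,:2]**2).sum(1),rcond=None)[0][:2]
    for _ in range(4):
        co=np.linalg.lstsq(np.c_[r[:,:2]-c,np.ones(len(r))],r[:,2],rcond=None)[0]
        e=abs(np.c_[r[:,:2]-c,np.ones(len(r))]@co-r[:,2]);r=r[e<max(.004,np.median(e)*2)]
    print(n,"centre",c.round(4),"rim z",co[2].round(4),"slope",co[:2].round(3),len(r));return a
E
python3 - <<'E'
from tilt import *
for n in("scene","side"): a=tilt(n)
save("lift",a[150:400,100:420])
E
```

```text
scene centre [0.6266 0.257 ] rim z 0.2317 slope [ 0.004 -0.006] 38
side centre [0.5183 0.2298] rim z 0.3711 slope [-0.861 -0.004] 10
```

View pics/lift.png

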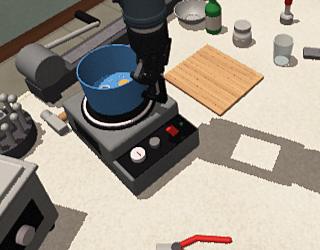

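The bowl is up and level (rim slope under 0.01). The crop shows it held by the handle, clear of the seat. Now I'll carry it over to the board.

Request:
play_rows:
  xyz:
    - [0,0,-4]
    - [0,0,-10]
    - [0,0,-16]
    - [-2,4,-20]
    - [-6,12,-20]
    - [-12,24,-20]
    - [-20,39,-20]
    - [-29,57,-20]
    - [-38,75,-20]
    - [-47,93,-20]
  rot:
    - [0,0,0]
    - [0,0,0]
    - [0,0,0]
    - [0,0,0]
    - [0,0,0]
    - [0,0,0]
    - [0,0,0]
    - [0,0,0]
    - [0,0,0]
    - [0,0,0]
  grip: [0,0,0,0,0,0,0,0,0,0]

```text
time_s: 7.75
eef_pos: [0.508, 0.1361, 0.2343]
eef_rot: [0.0, 0.992, 0.129, 0.0]
wrist_force: [-0.6, -0.6, -3.2]
opening: 0.168
grasp_force: 58.5
```

Request:
play_rows:
  xyz:
    - [-9,18,0]
    - [-18,36,0]
    - [-27,54,0]
    - [-36,72,0]
    - [-45,90,0]
    - [-54,108,0]
    - [-63,125,0]
    - [-70,139,0]
    - [-75,148,0]
    - [-77,151,0]
  rot:
    - [0,0,0]
    - [0,0,0]
    - [0,0,0]
    - [0,0,0]
    - [0,0,0]
    - [0,0,0]
    - [0,0,0]
    - [0,0,0]
    - [0,0,0]
    - [0,0,0]
  grip: [0,0,0,0,0,0,0,0,0,0]

```text
time_s: 9.0
eef_pos: [0.4725, -0.0285, 0.2343]
eef_rot: [-0.0, 0.992, 0.129, 0.0]
wrist_force: [0.2, 0.5, -3.6]
opening: 0.166
grasp_force: 58.6
```

```bash
python3 - <<'E'
from tilt import *
print(toolT()[:3,3]);a=tilt("scene")
E
```

```text
[ 0.47252597 -0.0285344   0.23433522]
scene centre [ 0.5736 -0.005 ] rim z 0.2516 slope [ 0.004 -0.002] 28
```

Request:
play_rows:
  xyz:
    - [0,0,4]
    - [0,0,12]
    - [0,0,24]
    - [0,0,40]
    - [0,0,58]
    - [0,0,76]
    - [0,0,94]
    - [0,0,110]
    - [0,0,122]
    - [0,0,130]
  rot:
    - [0,0,0]
    - [0,0,0]
    - [0,0,0]
    - [0,0,0]
    - [0,0,0]
    - [0,0,0]
    - [0,0,0]
    - [0,0,0]
    - [0,0,0]
    - [0,0,0]
  grip: [0,0,0,0,0,0,0,0,0,0]

```text
time_s: 10.3
eef_pos: [0.4725, -0.0278, 0.1034]
eef_rot: [-0.0, 0.992, 0.13, -0.0]
wrist_force: [0.5, -0.3, -3.3]
opening: 0.167
grasp_force: 58.7
```

Request:
play_rows:
  xyz:
    - [0,0,5]
    - [0,0,10]
    - [0,0,14]
    - [0,0,17]
    - [0,0,19]
    - [0,0,20]
    - [0,0,21]
    - [0,0,22]
    - [0,0,23]
    - [0,0,23]
  rot:
    - [0,0,0]
    - [0,0,0]
    - [0,0,0]
    - [0,0,0]
    - [0,0,0]
    - [0,0,0]
    - [0,0,0]
    - [0,0,0]
    - [0,0,0]
    - [0,0,0]
  grip: [0,0,0,0,0,0,0,0,0,0]

```text
time_s: 11.55
eef_pos: [0.4727, -0.0279, 0.0813]
eef_rot: [0.0, 0.992, 0.13, 0.0]
wrist_force: [0.6, 0.5, -3.2]
opening: 0.166
grasp_force: 58.7
```

```bash
python3 - <<'E'
from tilt import *
print(toolT()[:3,3],readout.get_obs()["wrist_force"]);a=tilt("scene")
E
```

```text
[ 0.47272168 -0.02792521  0.0812808 ] [ 0.57540862  0.46045066 -3.18463423]
scene centre [ 0.5376 -0.0052] rim z 0.0971 slope [0.02  0.008] 37
```

Not quite touching yet, so I'll creep down another 2 mm and then release.

Request:
play_rows:
  xyz:
    - [0,0,0.5]
    - [0,0,1]
    - [0,0,1.5]
    - [0,0,1.5]
    - [0,0,1.5]
    - [0,0,1.5]
    - [0,0,1.5]
    - [0,0,1.5]
    - [0,0,1.5]
    - [0,0,1.5]
  rot:
    - [0,0,0]
    - [0,0,0]
    - [0,0,0]
    - [0,0,0]
    - [0,0,0]
    - [0,0,0]
    - [0,0,0]
    - [0,0,0]
    - [0,0,0]
    - [0,0,0]
  grip: [0,0,0,0,0,0,0,0,0,0]

```text
time_s: 12.85
eef_pos: [0.4728, -0.028, 0.0805]
eef_rot: [0.0, 0.992, 0.13, 0.0]
wrist_force: [-4.8, 0.9, 5.7]
opening: 0.163
grasp_force: 60.0
```

Request:
play_rows:
  xyz:
    - [0,0,0]
    - [0,0,0]
    - [0,0,0]
    - [0,0,0]
    - [0,0,0]
    - [0,0,0]
    - [0,0,0]
    - [0,0,0]
    - [0,0,0]
    - [0,0,0]
  rot:
    - [0,0,0]
    - [0,0,0]
    - [0,0,0]
    - [0,0,0]
    - [0,0,0]
    - [0,0,0]
    - [0,0,0]
    - [0,0,0]
    - [0,0,0]
    - [0,0,0]
  grip: [0.3,0.45,0.6,0.8,1,1,1,1,1,1]

```text
time_s: 14.1
eef_pos: [0.4727, -0.0279, 0.0798]
eef_rot: [0.0, 0.992, 0.13, 0.0]
wrist_force: [0.0, 0.3, -0.5]
opening: 0.997
grasp_force: 0.0
```

Request:
play_rows:
  xyz:
    - [0,0,-5]
    - [0,0,-15]
    - [0,0,-30]
    - [0,0,-55]
    - [0,0,-85]
    - [0,0,-120]
    - [0,0,-160]
    - [0,0,-200]
    - [0,0,-220]
    - [0,0,-220]
  rot:
    - [0,0,0]
    - [0,0,0]
    - [0,0,0]
    - [0,0,0]
    - [0,0,0]
    - [0,0,0]
    - [0,0,0]
    - [0,0,0]
    - [0,0,0]
    - [0,0,0]
  grip: [1,1,1,1,1,1,1,1,1,1]

```text
time_s: 15.35
eef_pos: [0.4736, -0.0282, 0.3026]
eef_rot: [0.001, 0.992, 0.13, 0.002]
wrist_force: [-1.1, -0.7, -0.0]
opening: 0.999
grasp_force: 0.0
```

```bash
python3 - <<'E'
from tilt import *
print(toolT().round(4));a=tilt("scene");a=tilt("side")
a,P,K,E=cam("wrist");np.savez("w2.npz",a=a,P=P,K=K,E=E);save("w2",a)
E
```

```text
[[ 0.9664  0.257   0.005   0.4736]
 [ 0.257  -0.9664 -0.0016 -0.0282]
 [ 0.0044  0.0028 -1.      0.3026]
 [ 0.      0.      0.      1.    ]]
scene centre [ 0.5701 -0.007 ] rim z 0.0972 slope [0.034 0.006] 29
side centre [0.4851 0.0993] rim z 0.2168 slope [-1.825 -2.048] 6
```

View pics/w2.png

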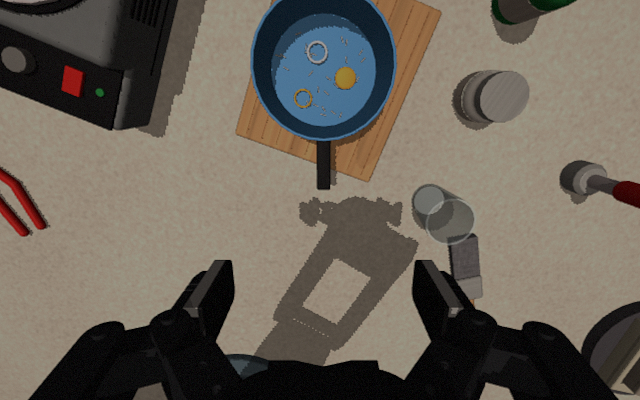

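The wrist view shows the bowl standing on the board with all three castings inside. The beaker (445,215), jar (495,95) and bottle at the top edge look undisturbed.

```bash
python3 - <<'E'
from h import *
def circ(p):
    A=np.c_[2*p,np.ones(len(p))];s=np.linalg.lstsq(A,(p**2).sum(1),rcond=None)[0];return s[:2],np.sqrt(s[2]+s[:2]@s[:2])
z=np.load("w2.npz");a=z["a"];P=z["P"];h=cv2.cvtColor(a,cv2.COLOR_RGB2HSV);H,S=h[...,0],h[...,1]
b=(H>95)&(H<115)&(S>90);r=b&(P[...,2]>.088)&(P[...,2]<.105);p=P[r]
print("rim",circ(p[:,:2]),r.sum(),np.median(p[:,2]))
f=b&(P[...,2]<.024)&(P[...,2]>.008);print("floor",P[f].mean(0),cv2.minEnclosingCircle((P[f][:,:2]*1000).astype(np.float32)))
for n in("scene","side"):
    z=np.load(n+".npz");a=z["a"];P=z["P"];X,Y,Z=[P[...,i] for i in range(3)]
    m=(X>.5)&(X<.58)&(Y<-.33)&(Y>-.41)
    for lo,hi in((.148,.16),(.08,.13),(.028,.036),(.005,.03)):
        k=m&(Z>lo)&(Z<hi);p=P[k];print(n,lo,p.mean(0).round(4),k.sum(),circ(p[:,:2]))
E
```

```text
rim (array([0.57615717, 0.00151609]), np.float64(0.0687999975038142)) 1764 0.09580808432227034
floor [0.57909364 0.00116201 0.0170176 ] ((363.80126953125, -201.96060180664062), 356.4815368652344)
scene 0.148 [ 0.54   -0.3726  0.1535] 39 (array([ 0.53953476, -0.3729204 ]), np.float64(0.005625981251513013))
scene 0.08 [ 0.5461 -0.3688  0.1061] 123 (array([ 0.53882379, -0.37362096]), np.float64(0.011698903847222702))
scene 0.028 [ 0.5436 -0.3705  0.0318] 124 (array([ 0.53968674, -0.37314565]), np.float64(0.015544792588047533))
scene 0.005 [ 0.55   -0.3675  0.0209] 124 (array([ 0.54224748, -0.37098083]), np.float64(0.018497807047486447))
side 0.148 [ 0.536  -0.3703  0.1529] 19 (array([ 0.53544068, -0.37146212]), np.float64(0.006892818844004144))
side 0.08 [ 0.533  -0.3655  0.1038] 106 (array([ 0.53550995, -0.37108116]), np.float64(0.010227089264005774))
side 0.028 [ 0.5332 -0.3662  0.0319] 59 (array([ 0.53447722, -0.36917105]), np.float64(0.014382951521265149))
side 0.005 [ 0.5302 -0.3594  0.0179] 88 (array([ 0.53553905, -0.37379192]), np.float64(0.02109823231500182))
```

Request:
play_rows:
  xyz:
    - [-5,20,0]
    - [-15,60,0]
    - [-30,105,0]
    - [-45,150,0]
    - [-60,200,0]
    - [-75,250,0]
    - [-90,300,10]
    - [-95,335,20]
    - [-95,349,20]
    - [-95,349,20]
  rot:
    - [0,0,0]
    - [0,0,0]
    - [0,0,0]
    - [0,0,0]
    - [0,0,0]
    - [0,0,0]
    - [0,0,0]
    - [0,0,0]
    - [0,0,0]
    - [0,0,0]
  grip: [1,1,1,1,1,1,1,1,1,1]

```text
time_s: 16.75
eef_pos: [0.4704, -0.3895, 0.2788]
eef_rot: [-0.001, 0.992, 0.129, -0.0]
wrist_force: [-0.2, 0.7, 0.2]
opening: 1.003
grasp_force: 0.0
```

```bash
cat > wand.py <<'E'
from h import *
def circ(p):
    A=np.c_[2*p,np.ones(len(p))];s=np.linalg.lstsq(A,(p**2).sum(1),rcond=None)[0];return s[:2],np.sqrt(s[2]+s[:2]@s[:2])
T=toolT();print(T.round(4))
a,P,K,E=cam("wrist");save("w3",a)
X,Y,Z=[P[...,i] for i in range(3)];m=(X>.5)&(X<.58)&(Y<-.33)&(Y>-.41)
for lo,hi in((.15,.16),(.128,.14),(.08,.13),(.026,.036)):
    p=P[m&(Z>lo)&(Z<hi)]
    if len(p)>5:print(lo,p.mean(0).round(4),len(p),circ(p[:,:2]))
E
python3 wand.py
```

```text
[[ 9.666e-01  2.563e-01 -1.200e-03  4.704e-01]
 [ 2.563e-01 -9.666e-01  1.800e-03 -3.895e-01]
 [-7.000e-04 -2.000e-03 -1.000e+00  2.788e-01]
 [ 0.000e+00  0.000e+00  0.000e+00  1.000e+00]]
0.15 [ 0.5389 -0.3723  0.1535] 334 (array([ 0.53885299, -0.37230814]), np.float64(0.005491675666292111))
0.128 [ 0.5398 -0.372   0.1364] 378 (array([ 0.5386126 , -0.37235769]), np.float64(0.010411889021791925))
0.026 [ 0.5464 -0.37    0.0296] 413 (array([ 0.53760888, -0.37272811]), np.float64(0.018887123533589602))
```

View pics/w3.png

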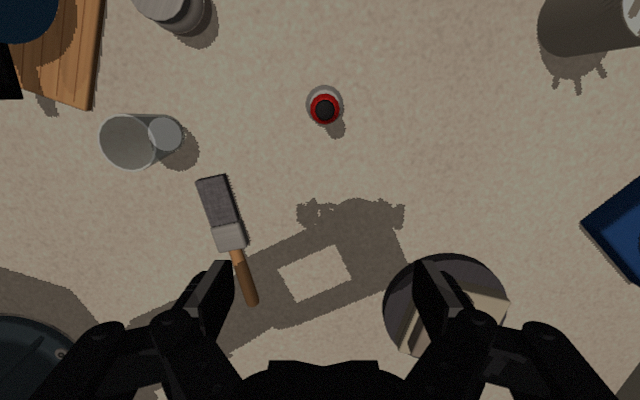

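The wrist view shows the wand upright at (324,108), centred between the fingers, with free space around it.

Request:
play_rows:
  xyz:
    - [20,0,0]
    - [45,1,0]
    - [64,1,0]
    - [70,1,5]
    - [70,1,20]
    - [70,1,40]
    - [70,1,60]
    - [70,1,80]
    - [70,1,90]
    - [70,1,90]
  rot:
    - [0,0,0]
    - [0,0,0]
    - [0,0,0]
    - [0,0,0]
    - [0,0,0]
    - [0,0,0]
    - [0,0,0]
    - [0,0,0]
    - [0,0,0]
    - [0,0,0]
  grip: [1,1,1,1,1,1,1,1,1,1]

```text
time_s: 18.05
eef_pos: [0.538, -0.3723, 0.1886]
eef_rot: [-0.001, 0.992, 0.129, -0.001]
wrist_force: [0.0, -0.9, 1.2]
opening: 1.0
grasp_force: 0.0
```

Request:
play_rows:
  xyz:
    - [0,0,15]
    - [0,0,30]
    - [0,0,45]
    - [0,0,58]
    - [0,0,68]
    - [0,0,76]
    - [0,0,80]
    - [0,0,82]
    - [0,0,82]
    - [0,0,82]
  rot:
    - [0,0,0]
    - [0,0,0]
    - [0,0,0]
    - [0,0,0]
    - [0,0,0]
    - [0,0,0]
    - [0,0,0]
    - [0,0,0]
    - [0,0,0]
    - [0,0,0]
  grip: [1,1,1,1,1,1,1,1,1,1]

```text
time_s: 19.3
eef_pos: [0.5386, -0.3728, 0.1082]
eef_rot: [0.0, 0.992, 0.13, 0.0]
wrist_force: [0.3, 0.7, 0.0]
opening: 1.001
grasp_force: 0.0
```

Request:
play_rows:
  xyz:
    - [0,0,0]
    - [0,0,0]
    - [0,0,0]
    - [0,0,0]
    - [0,0,0]
    - [0,0,0]
    - [0,0,0]
    - [0,0,0]
    - [0,0,0]
    - [0,0,0]
  rot:
    - [0,0,0]
    - [0,0,0]
    - [0,0,0]
    - [0,0,0]
    - [0,0,0]
    - [0,0,0]
    - [0,0,0]
    - [0,0,0]
    - [0,0,0]
    - [0,0,0]
  grip: [0.8,0.6,0.5,0.4,0.3,0.2,0.1,0,0,0]

```text
time_s: 20.55
eef_pos: [0.5385, -0.3727, 0.108]
eef_rot: [0.0, 0.992, 0.13, 0.0]
wrist_force: [0.7, 0.6, 2.2]
opening: 0.277
grasp_force: 59.2
```

Request:
play_rows:
  xyz:
    - [0,0,-3]
    - [0,0,-10]
    - [0,0,-25]
    - [0,0,-45]
    - [0,0,-70]
    - [0,0,-100]
    - [0,0,-130]
    - [0,0,-160]
    - [0,0,-180]
    - [0,0,-185]
  rot:
    - [0,0,0]
    - [0,0,0]
    - [0,0,0]
    - [0,0,0]
    - [0,0,0]
    - [0,0,0]
    - [0,0,0]
    - [0,0,0]
    - [0,0,0]
    - [0,0,0]
  grip: [0,0,0,0,0,0,0,0,0,0]

```text
time_s: 21.8
eef_pos: [0.5389, -0.3731, 0.2953]
eef_rot: [0.001, 0.992, 0.13, 0.001]
wrist_force: [-0.9, -1.0, -1.7]
opening: 0.272
grasp_force: 59.0
```

Request:
play_rows:
  xyz:
    - [4,-10,0]
    - [12,-32,0]
    - [24,-64,0]
    - [36,-98,0]
    - [48,-132,0]
    - [60,-166,0]
    - [72,-200,0]
    - [84,-232,0]
    - [96,-262,0]
    - [106,-288,0]
  rot:
    - [0,0,0]
    - [0,0,0]
    - [0,0,0]
    - [0,0,0]
    - [0,0,0]
    - [0,0,0]
    - [0,0,0]
    - [0,0,0]
    - [0,0,0]
    - [0,0,0]
  grip: [0,0,0,0,0,0,0,0,0,0]

```text
time_s: 23.05
eef_pos: [0.5659, -0.0638, 0.2916]
eef_rot: [-0.001, 0.991, 0.13, -0.001]
wrist_force: [-0.1, -1.0, -2.3]
opening: 0.274
grasp_force: 59.1
```

Request:
play_rows:
  xyz:
    - [8,-20,0]
    - [15,-38,0]
    - [20,-52,0]
    - [24,-60,0]
    - [26,-64,0]
    - [26,-64,10]
    - [26,-64,25]
    - [26,-64,40]
    - [26,-64,50]
    - [26,-64,50]
  rot:
    - [0,0,0]
    - [0,0,0]
    - [0,0,0]
    - [0,0,0]
    - [0,0,0]
    - [0,0,0]
    - [0,0,0]
    - [0,0,0]
    - [0,0,0]
    - [0,0,0]
  grip: [0,0,0,0,0,0,0,0,0,0]

```text
time_s: 24.3
eef_pos: [0.5749, 0.0015, 0.2413]
eef_rot: [-0.0, 0.992, 0.129, -0.001]
wrist_force: [-0.9, 0.4, -1.9]
opening: 0.276
grasp_force: 59.0
```

```bash
python3 - <<'E'
from tilt import *
T=toolT();print(T[:3].round(4))
def circ(p):
    A=np.c_[2*p,np.ones(len(p))];s=np.linalg.lstsq(A,(p**2).sum(1),rcond=None)[0];return s[:2],np.sqrt(s[2]+s[:2]@s[:2])
s=None
for n in("scene","side"):
    a,P,K,E=cam(n);save("in_"+n,a)
    h=cv2.cvtColor(a,cv2.COLOR_RGB2HSV);H,S=h[...,0],h[...,1];X,Y,Z=[P[...,i] for i in range(3)]
    m=(abs(X-.576)<.1)&(abs(Y)<.1)
    r=m&(H>95)&(H<115)&(S>100)&(Z>.09)&(Z<.105);print(n,"rim",circ(P[r][:,:2]),r.sum())
    w=m&(S<60)&(Z>.12)&(Z<.18)&(np.hypot(X-.576,Y)<.05);
    if w.sum()>20:print("head",P[w].mean(0),circ(P[w][:,:2]),w.sum(),np.percentile(Z[w],[2,98]))
    rd=m&((H<8)|(H>172))&(S>150)&(Z>.15)
    if rd.sum()>10:print("red",P[rd].mean(0),rd.sum())
E
```

```text
[[ 9.665e-01  2.566e-01 -2.500e-03  5.749e-01]
 [ 2.566e-01 -9.665e-01  5.000e-04  1.500e-03]
 [-2.300e-03 -1.100e-03 -1.000e+00  2.413e-01]]
scene rim (array([ 0.57649123, -0.00256584]), np.float64(0.06869297408744131)) 219
head [ 0.58446853 -0.0015183   0.16012872] (array([ 5.78287805e-01, -4.97996211e-04]), np.float64(0.016278774622382555)) 258 [0.13814798 0.17607409]
red [0.58387937 0.00243582 0.24775607] 175
side rim (array([5.73319345e-01, 5.55819732e-05]), np.float64(0.06863483205649365)) 209
head [0.56674214 0.01075604 0.15773123] (array([0.57096818, 0.00543256]), np.float64(0.015379232975256781)) 253 [0.13676877 0.17666801]
red [0.5641518  0.00505587 0.23998551] 95
```

View pics/in_side.png

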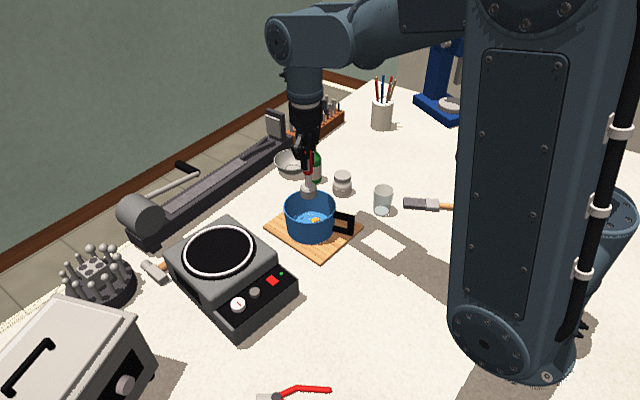

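The side view shows the wand upright above the middle of the bowl at (308,190), within a few mm of the axis. Now I'll lower it.

Request:
play_rows:
  xyz:
    - [0,1,5]
    - [0,1,14]
    - [0,1,25]
    - [0,1,36]
    - [0,1,47]
    - [0,1,58]
    - [0,1,69]
    - [0,1,79]
    - [0,1,86]
    - [0,1,90]
  rot:
    - [0,0,0]
    - [0,0,0]
    - [0,0,0]
    - [0,0,0]
    - [0,0,0]
    - [0,0,0]
    - [0,0,0]
    - [0,0,0]
    - [0,0,0]
    - [0,0,0]
  grip: [0,0,0,0,0,0,0,0,0,0]

```text
time_s: 25.65
eef_pos: [0.5757, 0.0006, 0.1523]
eef_rot: [-0.0, 0.992, 0.13, -0.0]
wrist_force: [-0.2, 0.3, -2.7]
opening: 0.273
grasp_force: 59.1
```

Request:
play_rows:
  xyz:
    - [0,0,0]
    - [0,0,0]
    - [0,0,0]
    - [0,0,0]
    - [0,0,0]
    - [0,0,0]
    - [0,0,0]
    - [0,0,0]
    - [0,0,0]
    - [0,0,0]
  rot:
    - [0,0,0]
    - [0,0,0]
    - [0,0,0]
    - [0,0,0]
    - [0,0,0]
    - [0,0,0]
    - [0,0,0]
    - [0,0,0]
    - [0,0,0]
    - [0,0,0]
  grip: [0,0,0,0,0,0,0,0,0,0]

```text
time_s: 26.9
eef_pos: [0.5759, 0.0005, 0.1528]
eef_rot: [0.0, 0.992, 0.13, 0.0]
wrist_force: [0.2, 0.1, -1.7]
opening: 0.278
grasp_force: 59.1
```

```bash
python3 - <<'E'
from h import *
for n in("scene",):
    a,P,K,E=cam(n);save("fin",cv2.resize(a[150:330,200:440],None,fx=3,fy=3))
E
```

```text
(no output)
```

View pics/fin.png

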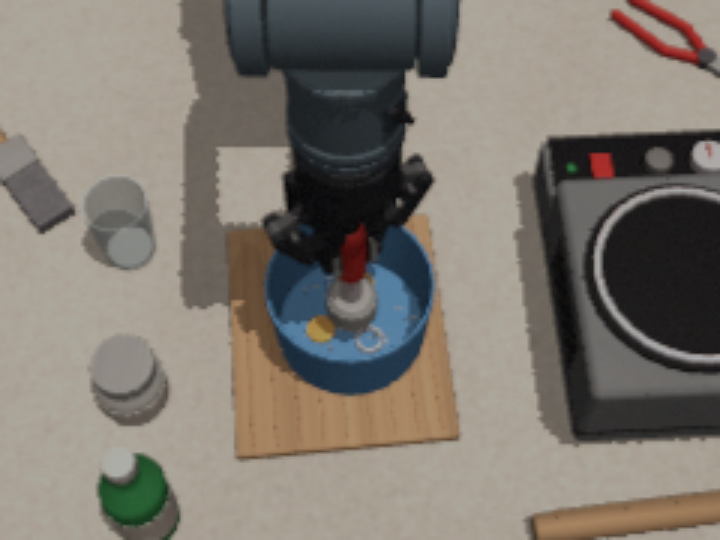

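The wand hangs centred in the bowl at (350,300) in the crop, about 28 mm above the floor. It's clear of the castings I can see, the medallion at (320,330) and the silver ring at (370,337). I'm handing in.

```bash
python3 -c "
from bench import ctrl;print(ctrl.hand_in())"
```

```text
the job is handed in; nothing more can be done
None
```

I handed the job in, but it returned no verdict: the bowl stands level and released on the board with the castings inside, and the arm holds the wand upright over the bowl's middle, about 28 mm above its floor.

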